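Set the fume extractor to its third click and start it

ROBOT

A 6-joint arm with a two-finger parallel gripper is mounted at the origin on the work surface. World frame = base frame: x ahead of the robot, y to its left, z up, the work surface at z = 0. Lengths are in mm, angles in rad, forces in N, time in s.
With the tool pointing down it reaches from about 325 to 875 mm from the base axis. Payload 4.4 kg.
Tool frame: the origin (TCP) lies on the centre line of the jaws, within the pads' length; the fingertips stand ahead of it and the grasp point (between the pads) lies 6 mm ahead of it (ctrl.tcp_to_tips is the z of the fingertips in the tool frame, in mm); z points along the fingers, y is the direction in which the jaws open and shut (so a half turn about z gives the same grasp; the last joint's range is limited). The gripper opens to 85 mm and grips with 20 to 120 N. Pads are 22 mm wide; open, the fingers measure 114 mm over their backs; the gripper's body (76 mm by 85 mm) begins 54 mm behind the grasp point. The pads swing forward as they close: fully open they stand 13 mm farther back than shut.
Start: joints at [-1.498, 0.207, 1.542, -0, 1.393, -0.15], TCP at [127.601, -560.665, 256.282] pointing down, gripper open.
Joint ranges: [-2.73, 2.73], [-0.86, 2.22], [0.23, 2.46], [-1.11, 4.25], [0.08, 2.63], [-2.82, 2.82]. Speed limits (rad/s): [2.79, 2.79, 3.14, 3.14, 3.14, 3.14].

INTERFACE

Orientations are given as a 3x3 rotation matrix whose columns are the frame's x, y, z axes.
In Python, from plant import ctrl, sensors, optics gives the robot as it stands. Calls block until the motion is done:
- ctrl.move_ptp(position, orientation): joint-space move of the TCP to a pose.
- ctrl.move_l(position, rot=None, vel=150, threshold=None): straight line of the TCP; rot=None keeps the orientation; vel is the mean speed in mm/s. With threshold (N) it stops when the force on the tool has changed by that much, and returns True; else False.
- ctrl.set_joints(angles): joint-space move.
- ctrl.gripper_to(opening, force=None): finger opening in mm; force is the grip in N (None keeps the last); returns when the fingers have stopped.
- ctrl.hold(seconds).
- ctrl.solve_ik(position, orientation): joint angles nearest the present ones, or None.
- sensors.read_state(): the state.
- optics.grab_frame(name): name is "scene" or "top"; returns (picture, depth): 400x640x3 uint8, red, green, blue; 400x640 float32, mm along the optical axis (not along the pixel's ray), 0 where there is no reading.
- optics.camera_params(name): a dict with "mtx" (3x3 intrinsics, pixels), "R" (3x3) and "t" (3): a world point X has camera coordinates R X + t. Camera axes: x right, y down, z forward; pixel columns grow to the right and rows downward; lengths in mm; the calibration is good to about 2 mm. A picture is of the moment at which its call begins. camera_params takes no time and is no camera call.
A pose or a line that the arm cannot do raises ctrl.MotionError and nothing moves.
- ctrl.finish_job(): hands the job in, once; it reports no verdict.
The state is a dict: "t": time; "q": joint angles; "qvel": joint speeds; "tau": joint torques, N m; "eef_pos": TCP position; "eef_rot": TCP orientation; "force": force on the tool from outside, world axes, zero at the start; "wrist_torque": the same for the moment, N m; "grip_width": finger opening in mm.
Only numpy, scipy, OpenCV 4.12 (cv2) and the standard library are available. Lean on these libraries where they do the work, as an engineer would, in place of code of your own. Each camera call takes 0.05 s, during which the arm holds its last target.

TASK

Before soldering, set the suction of the fume extractor: with the fingertips, push its orange lever gently from off along the slot until it clicks into the third detent and rests there, never letting it run on to the fourth. Then press the green start button right down and let go of it. Only touch and push: do not pinch the lever, do not press the button before the lever is set, and leave all the loose things on and around the extractor where they are.

Things in the scene. Friction and masses are not known exactly. Their poses are not given: they have to be found in the camera images.
- console: fume extractor, fixed on the bench, 170 mm deep (x), 300 mm wide (y). Origin on the bench under its middle; x from its front edge to its back, y along the slot the way the lever is pushed, z up. Flat dark control panel 60 mm above the bench from x = -85 to +35 mm; behind it to x = +85 mm a dark filter housing 85 mm high. Slot at x = -30 mm
- lever (a joint): travel of the orange lever along the console's +y, m: 0 off end, 0.100 far end. Smooth from 0 to 0.006 (1 N friction), where it starts; then five detents with bottoms at 0.024, 0.042, 0.060 (third), 0.078, 0.096 and crests half-way between (first crest 0.015). About 7 N pushes it out of a detent; past a crest it snaps on by itself into the next one and stays there when let go
- lever_top (a point): middle of the top of the orange lever, 32 mm above the panel, at console x = -30 mm, y = -100 mm + travel. The lever is a block 26 mm along console x, 12 mm along y (faces 6 mm either side of this point), from 6 to 32 mm above the panel. White bars beside the slot, longer from click to click, mark the five detents; a red dot marks off
- start (a joint): travel of the green push button, in m: 0 up, 0.006 right down (5 N); it springs back
- start_top (a point): middle of the top of the green button, 26 mm across, 22 mm above the panel when up, on a black round base 42 mm across and 12 mm high; at console x = -30, y = +70 mm; pressed straight down
- spool_mid (a point): centre of a black and silver solder spool, 36 mm across and 36 mm high, standing loose on the panel beyond the button; leave it
- flux_mid (a point): centre of a small red flux jar with a white cap, 30 mm across and 28 mm high, standing loose on the filter housing; leave it
- cleaner_mid (a point): centre of a clear cleaner bottle, 40 mm across and 105 mm high, loose on the bench beside the console's off end; leave it
- tape_mid (a point): centre of a yellow tape roll lying flat, 54 mm across and 19 mm high, loose on the bench in front of the console; leave it
- wool_pot_mid (a point): centre of a small dark steel pot, 60 mm across and 40 mm high, loose on the bench at the left; leave it
- phone_mid (a point): centre of a phone, 74 by 150 by 9 mm, lying loose on the bench at the right; leave it
- driver: a screwdriver 150 mm long with an orange handle, lying loose on the bench beside the console's far (+y) end; leave it

How it is judged:
By the outcome, as a careful person would: the job done as asked, in the order asked, and still so for the second after the job is handed in, with the robot touching nothing.
It also fails if it takes over 64 s, if anything falls off the work surface, if the arm or the gripper's body presses on something with over 40 N, if the wrist force passes 120 N, or if a joint passes its speed limit or range.

## Working session

There is one attempt and no reset: what is moved stays moved. The work goes in short steps, each a Python script; the robot and the scene stay as the last script left them, time stands still between calls to the robot, and variables do not carry over. Pictures are saved under pics/ and viewed, and the job is handed in when it is done.

```bash
mkdir -p pics; ls; python3 - <<'E'
from plant import ctrl, sensors, optics
import cv2, numpy as np
for n in("scene","top"):
    p,d=optics.grab_frame(n); cv2.imwrite(f"pics/{n}0.png",p[:,:,::-1]); np.savez(f"{n}0.npz",p=p,d=d)
    c=optics.camera_params(n); print(n,c)
s=sensors.read_state(); print(s['t'],s['force'],s['grip_width'],ctrl.tcp_to_tips)
E
```

```text
pics
scene {'mtx': array([[375.71215003,   0.        , 315.62106108],
       [  0.        , 375.71215003, 196.37796269],
       [  0.        ,   0.        ,   1.        ]]), 'R': array([[ 0.63697632,  0.77082834,  0.00921029],
       [ 0.45044764, -0.36247984, -0.81590765],
       [-0.6255862 ,  0.52386261, -0.57810888]]), 't': array([-302.59973571, -185.86844058, 1366.1131942 ])}
top {'mtx': array([[440.22418877,   0.        , 315.02825259],
       [  0.        , 440.22418877, 197.87613218],
       [  0.        ,   0.        ,   1.        ]]), 'R': array([[ 0.00803917, -0.99994883,  0.00614127],
       [-0.99514194, -0.00860285, -0.09807402],
       [ 0.09812183, -0.005323  , -0.99516017]]), 't': array([ -51.14354393,  564.15982525, 1331.43732146])}
0.1 [-0.14989675 -0.24791601  0.98158208] 85.35817265953571 25.0
```

View pics/scene0.png

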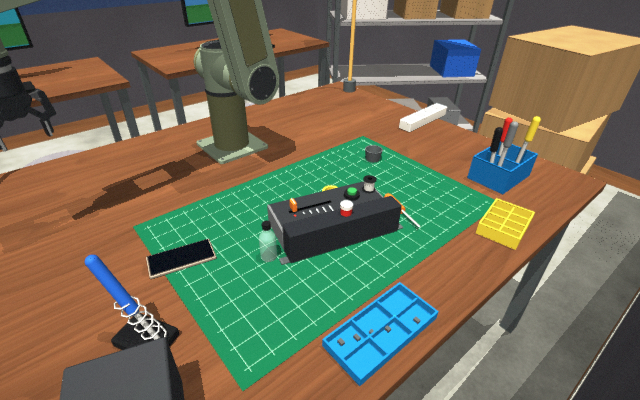

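View pics/top0.png

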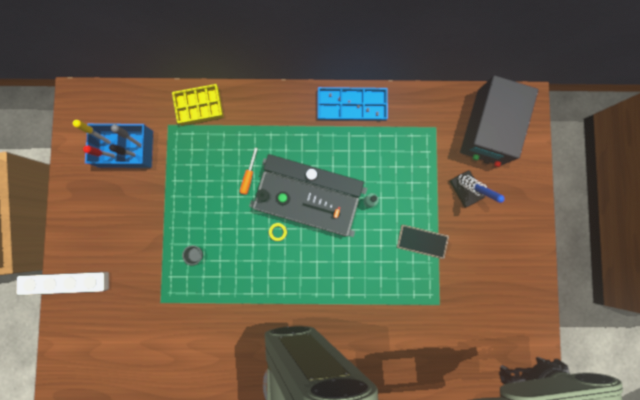

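```bash
cat > h.py <<'E'
import cv2, numpy as np
from plant import ctrl, sensors, optics
C={n:optics.camera_params(n) for n in("scene","top")}
def ray(n,uv):
    c=C[n]; o=-c['R'].T@c['t']; d=c['R'].T@np.linalg.solve(c['mtx'],[uv[0],uv[1],1.]); return o,d
def onz(n,uv,z):
    o,d=ray(n,uv); return o+d*(z-o[2])/d[2]
def proj(n,X):
    c=C[n]; x=c['mtx']@(c['R']@np.asarray(X,float)+c['t']); return x[:2]/x[2]
def tri(a,b):
    o1,d1=ray("scene",a);o2,d2=ray("top",b)
    s=np.linalg.lstsq(np.c_[d1,-d2],o2-o1,rcond=None)[0]
    p,q=o1+s[0]*d1,o2+s[1]*d2; return (p+q)/2,np.linalg.norm(p-q)
def blobs(img,lo,hi,roi):
    h=cv2.cvtColor(img,cv2.COLOR_RGB2HSV); m=cv2.inRange(h,lo,hi); k=np.zeros_like(m); x0,x1,y0,y1=roi; k[y0:y1,x0:x1]=m[y0:y1,x0:x1]
    n,l,s,c=cv2.connectedComponentsWithStats(k); return [(s[i],c[i].round(2)) for i in range(1,n) if s[i][4]>3]
E
python3 - <<'E'
from h import *
S=np.load("scene0.npz");T=np.load("top0.npz")
cv2.imwrite("pics/sc1.png",cv2.resize(S['p'][160:270,250:440,::-1],None,fx=4,fy=4,interpolation=cv2.INTER_CUBIC))
cv2.imwrite("pics/tc1.png",cv2.resize(T['p'][140:250,235:385,::-1],None,fx=5,fy=5,interpolation=cv2.INTER_CUBIC))
R={"scene":(S['p'],(250,440,160,270)),"top":(T['p'],(245,385,140,250))}
for n,(p,roi) in R.items():
    for nm,lo,hi in (("orange",(5,130,120),(20,255,255)),("green",(55,150,0),(75,255,255)),):
        print(n,nm,*blobs(p,lo,hi,roi),sep="\n ")
E
```

```text
scene
 orange
 (array([250, 160,  50,  20, 499], dtype=int32), array([266.41, 166.39]))
 (array([415, 160,  25,  13, 169], dtype=int32), array([430.85, 163.85]))
 (array([384, 193,  21,  18,  52], dtype=int32), array([394.83, 200.37]))
 (array([289, 199,   8,  13,  71], dtype=int32), array([292.87, 205.15]))
 (array([411, 249,  29,  21, 322], dtype=int32), array([429.58, 262.28]))
scene
 green
 (array([357, 160,   5,   3,   6], dtype=int32), array([358.83, 160.67]))
 (array([379, 160,   4,   4,   7], dtype=int32), array([380.43, 161.14]))
 (array([406, 160,   4,   3,   5], dtype=int32), array([407.6, 161.2]))
 (array([352, 162,   5,   4,   6], dtype=int32), array([354.33, 163.17]))
 (array([375, 162,   3,   5,   6], dtype=int32), array([376.33, 163.83]))
 (array([348, 164,   5,   3,   6], dtype=int32), array([349.83, 164.67]))
 (array([295, 166,   4,   3,   5], dtype=int32), array([296.4, 167. ]))
 (array([364, 167,   4,   3,   5], dtype=int32), array([365.6, 168. ]))
 (array([290, 168,   3,   3,   4], dtype=int32), array([291., 169.]))
 (array([320, 168,   5,   2,   5], dtype=int32)
[... 5701 characters left out ...]
344.2, 266.4]))
 (array([390, 267,   4,   3,   4], dtype=int32), array([391.5 , 267.75]))
 (array([284, 268,   5,   2,   5], dtype=int32), array([286. , 268.6]))
top
 orange
 (array([245, 170,   8,  24, 128], dtype=int32), array([247.52, 179.79]))
 (array([334, 209,   3,   8,  11], dtype=int32), array([334.73, 212.27]))
 (array([337, 211,   3,   6,   8], dtype=int32), array([337.88, 213.38]))
top
 green
 (array([245, 140,   9,   9,  64], dtype=int32), array([248.72, 143.61]))
 (array([256, 140,   8,   8,  21], dtype=int32), array([259.19, 142.67]))
 (array([246, 151,   6,   1,   6], dtype=int32), array([248.5, 151. ]))
 (array([279, 194,   7,   8,  45], dtype=int32), array([282.07, 197.44]))
```

View pics/sc1.png

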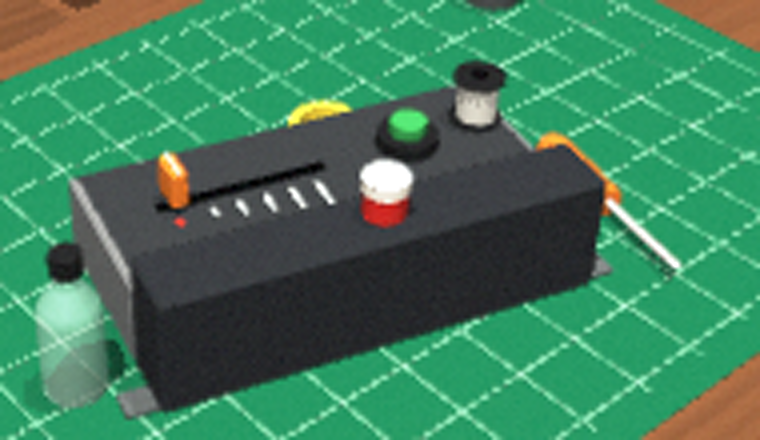

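View pics/tc1.png

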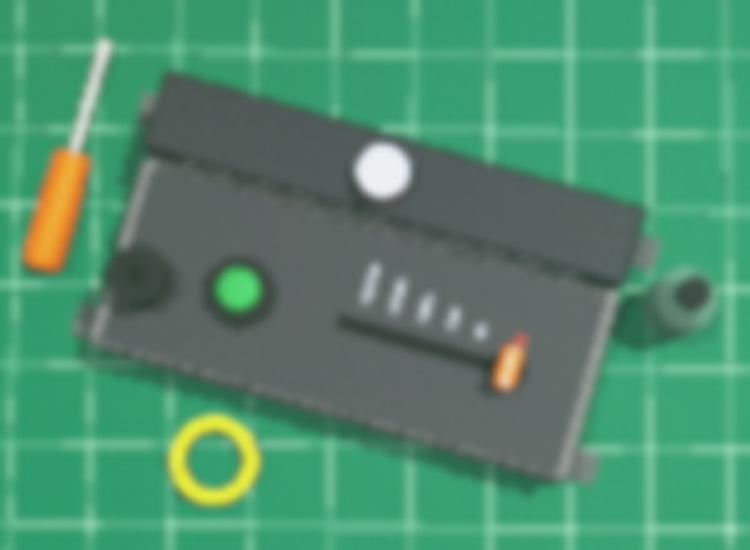

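```bash
python3 - <<'E'
from h import *
S=np.load("scene0.npz")['p'];T=np.load("top0.npz")['p']
h=cv2.cvtColor(T,cv2.COLOR_RGB2HSV)
# saturation-weighted lever centroid in top: warm pixels
def wc(img,roi,f):
    x0,x1,y0,y1=roi; a=img[y0:y1,x0:x1].astype(float); w=np.clip(f(a),0,None); yy,xx=np.mgrid[y0:y1,x0:x1]; return np.array([(w*xx).sum(),(w*yy).sum()])/w.sum(), w.sum()
r=(330,344,205,221)
print(T[205:221,330:344,0]-0); 
lt,_=wc(T,r,lambda a:np.where(a[...,0]-a[...,2]>25,np.where((a[...,0]-a[...,1]>100),0,1),0)); print("lever top cam",lt)
gt,_=wc(T,(274,291,188,206),lambda a:(a[...,1]-a[...,0]>60)*1.); gs,_=wc(S,(343,361,183,200),lambda a:(a[...,1]-a[...,0]>70)*1.)
print(gt,gs)
gp=onz("top",gt,82);gp2=onz("scene",gs,81);print("btn",gp,gp2,tri(gs,gt))
lp=onz("top",lt,92);print("lev top",lp, np.linalg.norm((gp-lp)[:2]))
# lever top in scene: highest centre of top face approx crop(172,160)/4
print("lev scene",onz("scene",(250+172/4-.4,160+160/4-.4),92))
# bars, white in top
v=h[190:212,300:335]; cv2.imwrite("pics/bars.png",cv2.resize(T[185:225,295:345,::-1],None,fx=14,fy=14,interpolation=cv2.INTER_NEAREST))
E
```

```text
[[147 156 128 104  99  98  98 100 102 102 100  98  98  98]
 [163 171 133 103  99  99 100 108 125 128 112 100  99  98]
 [141 147 119 101  98 100 106 128 164 171 137 106  98  98]
 [109 111 103  98 101 115 135 159 185 184 142 106  99  98]
 [ 95  96  97  96 110 151 192 208 208 182 131 102  98  98]
 [ 81  86  88  88 115 182 224 231 224 188 126  99  98  98]
 [ 64  67  69  76 123 198 232 235 226 183 121  98  98  98]
 [ 58  54  51  77 144 213 234 235 218 162 109  97  98  98]
 [ 71  59  52  95 172 224 236 233 206 135  94  95  98  98]
 [ 86  73  64 109 190 231 237 231 194 118  87  95  99  98]
 [ 92  80  74 121 198 232 235 223 173 106  88  96  97  98]
 [ 88  76  74 120 190 226 227 203 142  96  92  96  97  98]
 [ 86  73  71  98 148 180 184 157 113  94  96  97  97  98]
 [ 91  80  73  79  98 116 122 112  97  95  97  97  97  98]
 [ 95  91  86  86  88  93  97  97  96  97  98  97  97  97]
 [ 97  97  96  96  96  96  96  97  97  98  97  97  97  96]]
lever top cam [336.55223881 212.10447761]
[282.10769231 197.2       ] [350.375  188.8625]
btn [560.40146117  51.42370371  82.        ] [556.48475872  51.52425261  81.        ] (array([559.40177408,  50.35740545,  83.1492747 ]), np.float64(2.6320670049563057))
lev top [ 516.85862225 -109.55905413   92.        ] 166.76758420980295
lev scene [ 511.82843813 -105.98491347   92.        ]
```

View pics/bars.png

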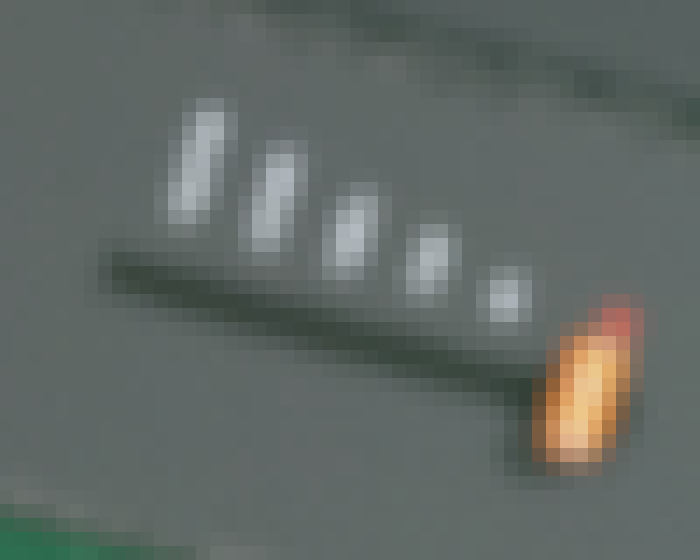

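```bash
python3 - <<'E'
from h import *
T=np.load("top0.npz")['p'].astype(float)
m=(T.min(2)>125).astype(np.uint8); k=np.zeros_like(m); k[185:212,300:336]=m[185:212,300:336]
n,l,s,c=cv2.connectedComponentsWithStats(k)
P=np.array([onz("top",c[i],60) for i in range(1,n) if s[i][4]>3]); P=P[np.argsort(P[:,1])]; print(P.round(1),np.diff(P[:,1]))
P2=P[:,:2]
# bar near-slot ends ambiguous; use console y only: |spacing| 18 mm; yaw by edges: front panel edge ends & housing back top edge ends in top
f=lambda x,y,z:onz("top",(235+(x-2)/5,140+(y-2)/5),z)
a,b=f(95,345,60),f(565,478,60); print("front",a,b,np.linalg.norm(a-b),np.degrees(np.arctan2(*(a-b)[:2])))
a2,b2=f(165,72,85),f(645,210,85); print("back",a2,b2,np.linalg.norm(a2-b2),np.degrees(np.arctan2(*(a2-b2)[:2])))
sl,sr=f(340,320,60),f(495,362,60);print("slot",sl,sr,np.degrees(np.arctan2(*(sl-sr)[:2])))
for yaw in (15.,15.5,16):
    y=np.radians(yaw); ey=np.array([np.sin(y),np.cos(y)]);ex=np.array([np.cos(y),-np.sin(y)])
    print(yaw,"front x",a[:2]@ex+85,"back x",a2[:2]@ex-85,b2[:2]@ex-85,"| y ends",a[:2]@ey-150,b[:2]@ey+150,a2[:2]@ey-150,b2[:2]@ey+150,"bars",P2@ey-[-76,-58,-40,-22,-4][:len(P2)],"btn",np.array([560.4,51.4])@ex+30,np.array([560.4,51.4])@ey-70,"lev",np.array([516.9,-109.6])@ex+30,np.array([516.9,-109.6])@ey+100)
E
```

```text
[[537.6 -94.2  60. ]
 [545.5 -76.9  60. ]
 [551.4 -60.3  60. ]
 [558.3 -43.5  60. ]
 [565.4 -26.5  60. ]] [17.2677888  16.62580651 16.73472169 16.97753353]
front [527.42798164 138.04603435  60.        ] [ 450.0743401  -144.58255759   60.        ] 293.0230483126418 15.306640358353345
back [689.30258     96.48754713  85.        ] [ 608.76035924 -190.00943      85.        ] 297.6030363285845 15.702141135905638
slot [543.76482687  -8.99348968  60.        ] [ 519.22565148 -102.42889016   60.        ] 14.715407442257522
15.0 front x 558.7273661832244 back x 555.8423493393125 552.1954122412865 | y ends 119.85063636041974 126.83178451767866 121.60444922932902 124.02375919417932 bars [124.20188168 124.91039221 124.49436013 124.45942947 124.69346391] btn 558.0015341341243 124.69078034671074 lev 557.6536269520557 127.91809385221109
15.5 front x 556.3544669392438 back x 553.4477821585842 552.3978323799704 | y ends 123.9743599526048 130.9529802612297 127.18644087451577 129.5852566741582 bars [128.94441829 129.67929925 129.27470202 129.25993109 129.51468781] btn 556.2824534476899 129.29099124917835 lev 557.3899072817142 132.52161892318588
16 front x 553.945672227683 back x 551.0045947073937 552.5517122059326 | y ends 128.07721933654466 135.07562650907735 132.747323699059 135.14830881588014 bars [133.68292298 134.44274764 134.04824529 134.05226444 134.32635328] btn 554.5232943148401 133.8760253710759 lev 557.0860248280601 137.1226673469671
```

```bash
cat >> h.py <<'E'
YAW=np.radians(15.3); EX=np.array([np.cos(YAW),-np.sin(YAW),0]); EY=np.array([np.sin(YAW),np.cos(YAW),0]); O=556.5*EX+127.4*EY
Z=np.array([0,0,1.])
def W(x,y,ztip): return O+x*EX+y*EY+Z*(ztip+ctrl.tcp_to_tips)
def Cn(p): return np.array([(p-O)@EX,(p-O)@EY,p[2]-ctrl.tcp_to_tips])
def Rt(s): return np.c_[s*EY,np.cross(-Z,s*EY),-Z]
def st():
    s=sensors.read_state(); f=s['force']; return s['t'],Cn(s['eef_pos']).round(2),np.array([f@EX,f@EY,f[2]]).round(2)
E
python3 - <<'E'
from h import *
print("cleaner",Cn(onz("top",(235+690/5-.4,140+292/5-.4),105))[:2],"flux",Cn(onz("top",(235+382/5,140+171/5),113))[:2],"spool",Cn(onz("top",(235+140/5,140+275/5),96))[:2])
for s in(1,-1): print(s,Rt(s).round(2).tolist(),ctrl.solve_ik(W(-30,-128,180),Rt(s)),ctrl.solve_ik(W(-30,70,72),Rt(s)))
ctrl.gripper_to(0); print(sensors.read_state()['grip_width'],ctrl.tcp_to_tips, sensors.read_state()['eef_rot'].round(2).tolist(),st())
E
```

```text
cleaner [  38.18626265 -186.3589978 ] flux [55.82399926  3.96082835] spool [-39.63356165 124.4584867 ]
1 [[0.26, 0.96, -0.0], [0.96, -0.26, -0.0], [0.0, 0.0, -1.0]] [-4.32637966e-01  1.52931091e-01  1.71530966e+00 -4.44089210e-16
  1.27335190e+00 -1.65602591e-01] [-6.22359895e-02  3.61352623e-01  1.70491221e+00 -4.44089210e-16
  1.07532782e+00  2.04799386e-01]
-1 [[-0.26, -0.96, -0.0], [-0.96, 0.26, -0.0], [-0.0, 0.0, -1.0]] None None
0.08154603394144855 25.0 [[0.98, 0.22, 0.0], [0.22, -0.98, -0.0], [0.0, 0.0, -1.0]] (0.8667, array([-285.45, -634.52,  231.31]), array([-0.19, -0.39,  0.57]))
```

```bash
python3 - <<'E'
from h import *
ctrl.move_ptp(W(-30,-128,180),Rt(1)); print(st())
ctrl.move_l(W(-30,-128,72),vel=120); print(st())
for n in("scene","top"):
    p,d=optics.grab_frame(n); cv2.imwrite(f"pics/{n}2.png",cv2.resize((p[150:260,240:400] if n=="scene" else p[140:250,250:400])[:,:,::-1],None,fx=5,fy=5,interpolation=cv2.INTER_CUBIC))
E
```

```text
(2.9167, array([ -29.79, -128.9 ,  180.14]), array([1.17, 0.28, 0.9 ]))
(3.9667, array([ -29.23, -128.2 ,   72.79]), array([-0.07,  0.51,  0.19]))
```

View pics/scene2.png

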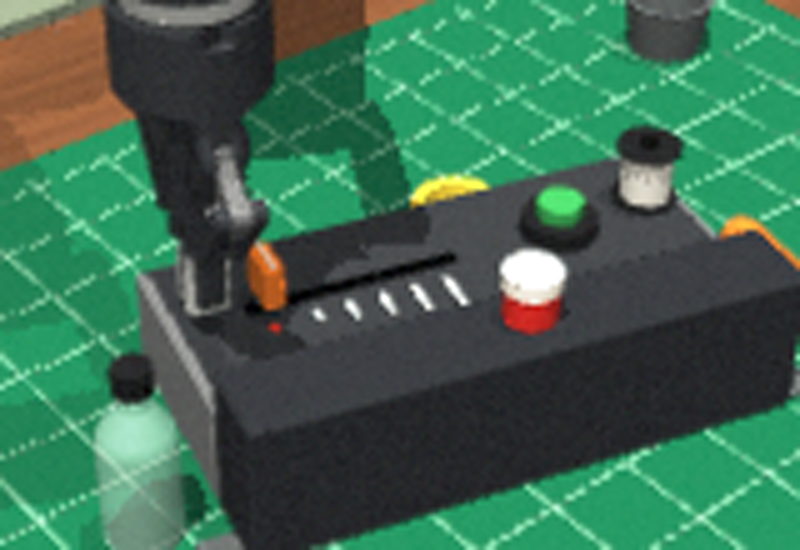

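View pics/top2.png

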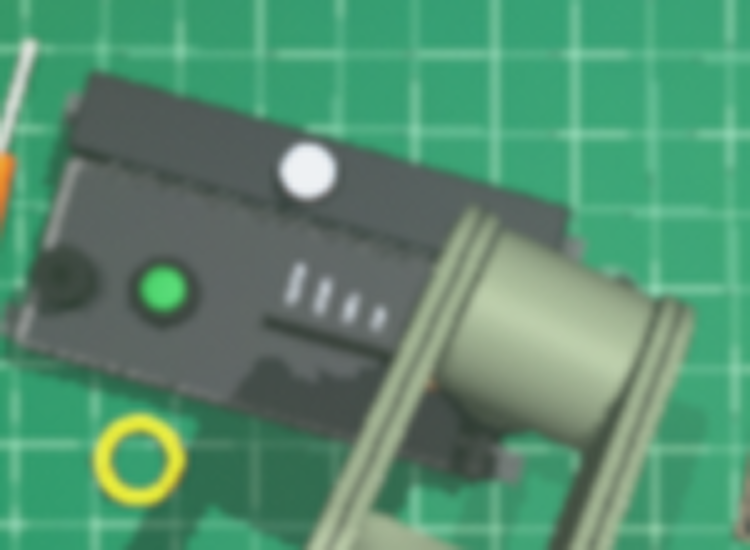

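```bash
python3 - <<'E'
from h import *
ctrl.move_l(W(-30,-122,72),vel=60)
ctrl.hold(.2); print(st())
y=-122
while y<-97:
    y+=1; ctrl.move_l(W(-30,y,72),vel=15); t,p,f=st(); print(round(t,2),y,p,f)
    if f[1]<-12: break
E
```

```text
(4.5167, array([ -30.  , -121.97,   72.05]), array([-0.31, -0.61,  0.13]))
4.77 -121 [ -30.06 -120.97   71.95] [ 1.   -0.36  0.04]
5.02 -120 [ -30.02 -119.97   71.98] [-0.46 -0.18 -0.26]
5.27 -119 [ -30.   -118.96   72.01] [0.5  0.55 0.18]
5.52 -118 [ -29.99 -117.93   72.04] [-0.47  0.34  1.07]
5.77 -117 [ -29.99 -116.93   72.02] [-0.01 -0.13 -0.96]
6.02 -116 [ -30.02 -115.91   71.98] [-0.11  0.08  0.01]
6.27 -115 [ -30.   -114.95   71.99] [-0.04  0.57  0.15]
6.52 -114 [ -30.01 -113.95   72.  ] [0.34 0.6  0.28]
6.77 -113 [ -29.98 -112.95   72.01] [-0.65  0.12 -0.33]
7.02 -112 [ -30.01 -111.94   71.99] [ 0.05 -0.34  0.03]
7.27 -111 [ -29.99 -111.06   72.01] [ 0.09 -0.84  0.69]
7.52 -110 [ -29.99 -110.02   72.02] [-0.1  -0.54 -0.  ]
7.77 -109 [ -29.99 -108.95   72.  ] [ 0.34 -0.64  0.19]
8.02 -108 [ -29.96 -108.3    72.03] [-0.2  -2.26  0.25]
8.27 -107 [ -29.92 -107.81   72.1 ] [-0.23 -5.18 -0.03]
8.52 -106 [ -29.93 -106.9    72.09] [-0.51 -4.62  0.76]
8.77 -105 [ -29.92 -105.53   72.08] [-0.18 -4.61 -0.07]
9.02 -104 [ -29.92 -103.81   72.06] [-1.15 -2.91  0.5 ]
9.27 -103 [ -29.91 -102.59   72.04] [ 0.82 -1.88  0.16]
9.52 -102 [ -29.92 -101.61   72.01] [ 0.26 -1.09  0.69]
9.77 -101 [ -29.96 -100.67   72.02] [0.84 0.23 0.03]
10.02 -100 [-30.18 -99.68  71.93] [ 0.56 -0.68 -0.99]
10.27 -99 [-30.28 -98.72  71.82] [ 0.7  -0.66  0.56]
10.52 -98 [-30.07 -97.85  71.96] [-0.34 -0.09  0.6 ]
10.77 -97 [-30.01 -96.94  71.99] [-0.16  0.62  0.94]
```

```bash
python3 - <<'E'
from h import *
y=-97;pk=0
while y<-74:
    y+=1; ctrl.move_l(W(-30,y,72),vel=15); t,p,f=st(); print(round(t,2),y,p[1],f[1])
    pk=max(pk,-f[1])
    if pk>4 and -f[1]<1: print("dropped");break
E
```

```text
11.02 -96 -95.95 -0.81
11.27 -95 -94.94 0.75
11.52 -94 -93.94 0.23
11.77 -93 -92.95 -0.42
12.02 -92 -91.95 -0.24
12.27 -91 -90.94 -0.02
12.52 -90 -90.4 -2.55
12.77 -89 -89.86 -5.02
13.02 -88 -88.93 -4.23
13.27 -87 -87.55 -4.57
13.52 -86 -85.83 -2.96
13.77 -85 -84.56 -1.02
14.02 -84 -83.59 -1.51
14.27 -83 -82.68 -1.28
14.52 -82 -81.71 0.47
dropped
```

```bash
python3 - <<'E'
from h import *
y=-82;pk=0
while y<-61.5:
    y+=1; ctrl.move_l(W(-30,y,72),vel=15); t,p,f=st(); print(round(t,2),y,p[1],f[1])
    pk=max(pk,-f[1])
    if y>-64 and pk>4 and -f[1]<1: print("dropped");break
ctrl.hold(.3); print(st())
p,d=optics.grab_frame("scene"); cv2.imwrite("pics/scene3.png",cv2.resize(p[150:260,240:400,::-1],None,fx=5,fy=5,interpolation=cv2.INTER_CUBIC))
E
```

```text
14.77 -81 -80.7 0.17
15.02 -80 -79.87 -0.06
15.27 -79 -78.94 0.2
15.52 -78 -77.97 0.63
15.77 -77 -76.95 0.95
16.02 -76 -75.94 0.25
16.27 -75 -74.95 0.06
16.52 -74 -73.95 -0.62
16.77 -73 -72.95 -0.22
17.02 -72 -72.39 -1.9
17.27 -71 -71.86 -5.16
17.52 -70 -70.96 -4.91
17.77 -69 -69.59 -5.93
18.02 -68 -67.84 -2.5
18.27 -67 -66.6 -2.23
18.52 -66 -65.61 -1.42
18.77 -65 -64.69 -0.98
19.02 -64 -63.71 0.22
19.27 -63 -62.72 -0.52
dropped
(19.5667, array([-30.07, -62.97,  71.96]), array([ 0.28, -0.06, -0.01]))
```

View pics/scene3.png

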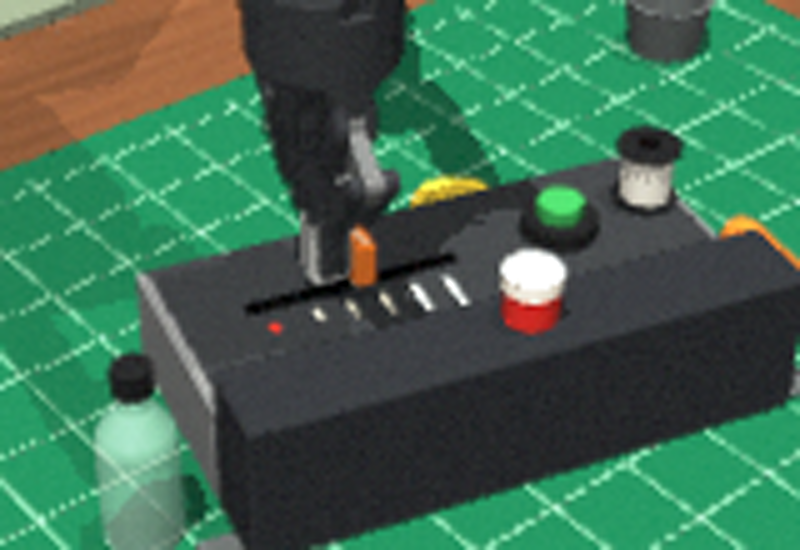

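```bash
python3 - <<'E'
from h import *
ctrl.move_l(W(-30,-72,72),vel=60); ctrl.move_l(W(-30,-72,150),vel=120); ctrl.move_l(W(-30,70,150),vel=120)
ctrl.move_l(W(-30,70,95),vel=80); print(st())
p,d=optics.grab_frame("scene"); cv2.imwrite("pics/scene4.png",cv2.resize(p[150:260,240:400,::-1],None,fx=5,fy=5,interpolation=cv2.INTER_CUBIC))
q,d=optics.grab_frame("top"); cv2.imwrite("pics/top4.png",cv2.resize(q[140:250,250:400,::-1],None,fx=5,fy=5,interpolation=cv2.INTER_CUBIC))
E
```

```text
(22.8833, array([-29.63,  70.09,  95.24]), array([ 0.98, -0.05,  0.18]))
```

View pics/scene4.png

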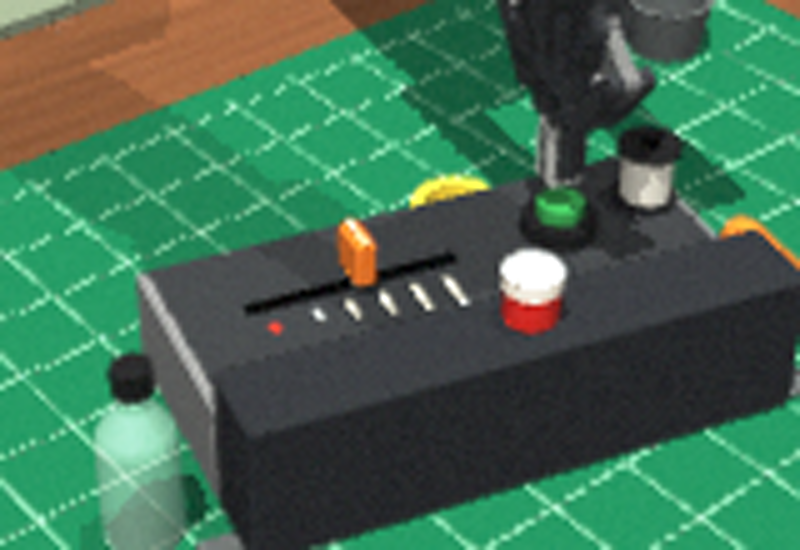

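View pics/top4.png

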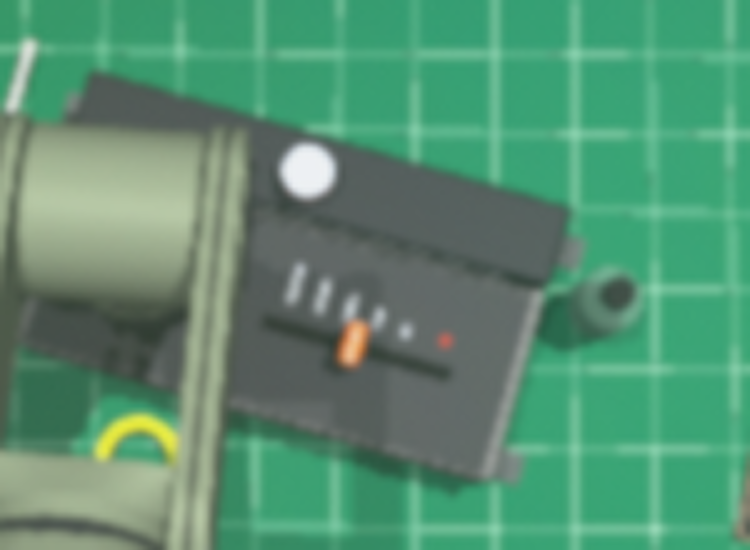

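```bash
python3 - <<'E'
from h import *
T,d=optics.grab_frame("top")
T=T.astype(int); m=((T[...,0]-T[...,2]>25)&(T[...,0]-T[...,1]<=100)).astype(np.uint8); k=np.zeros_like(m); k[200:216,312:330]=m[200:216,312:330]
ys,xs=np.nonzero(k); print(len(xs),xs.mean(),ys.mean(),Cn(onz("top",(xs.mean(),ys.mean()),90))[:2], "travel",Cn(onz("top",(xs.mean(),ys.mean()),90))[1]+100)
m=(T.min(2)>120).astype(np.uint8); k=np.zeros_like(m); k[185:210,300:336]=m[185:210,300:336]
n,l,s,c=cv2.connectedComponentsWithStats(k)
print([ (s[i][4],(Cn(onz("top",c[i],60))[1]+100).round(1)) for i in range(1,n)])
E
```

```text
60 320.1 208.45 [-31.6825456  -47.33911548] travel 52.66088451652452
[(np.int32(22), np.float64(96.0)), (np.int32(18), np.float64(77.9)), (np.int32(17), np.float64(59.6)), (np.int32(12), np.float64(42.7)), (np.int32(9), np.float64(23.8)), (np.int32(8), np.float64(53.1))]
```

Measured lever travel is about 53 mm. That may mean the lever is hanging near the crest at 51 mm instead of sitting at 60 mm. I'll go back and follow it gently to the bottom of the third detent before touching the button.

```bash
python3 - <<'E'
from h import *
ctrl.move_l(W(-30,70,150),vel=120); ctrl.move_l(W(-30,-78,150),vel=150)
ctrl.move_l(W(-30,-78,72),vel=120); ctrl.move_l(W(-30,-66,72),vel=50); ctrl.hold(.2); print(st())
y=-66
while y<-55.6:
    y+=1; ctrl.move_l(W(-30,y,72),vel=15); t,p,f=st(); print(round(t,2),y,p[1],f[1])
    if f[1]<-2.0: print("contact");break
p,d=optics.grab_frame("scene"); cv2.imwrite("pics/scene5.png",cv2.resize(p[150:260,240:400,::-1],None,fx=5,fy=5,interpolation=cv2.INTER_CUBIC))
E
```

```text
(26.1667, array([-29.98, -66.07,  72.06]), array([ 0.94,  0.44, -0.24]))
26.42 -65 -65.06 0.29
26.67 -64 -63.98 0.18
26.92 -63 -62.94 0.2
27.17 -62 -61.93 -0.09
27.42 -61 -60.93 -0.41
27.67 -60 -59.94 0.06
27.92 -59 -58.97 0.49
28.17 -58 -57.95 -0.6
28.42 -57 -56.96 0.21
28.67 -56 -55.94 0.3
28.92 -55 -54.95 0.04
```

View pics/scene5.png

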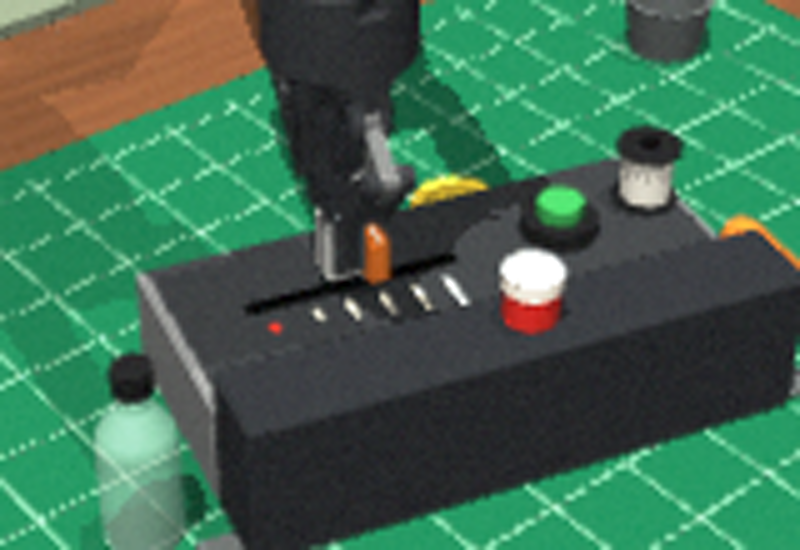

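```bash
cat > m.py <<'E'
from h import *
def lev(name):
    T,d=optics.grab_frame("top"); cv2.imwrite(f"pics/{name}.png",cv2.resize(T[140:250,250:400,::-1],None,fx=5,fy=5,interpolation=cv2.INTER_CUBIC))
    T=T.astype(int); m=((T[...,0]-T[...,2]>25)&(T[...,0]-T[...,1]<=100)).astype(np.uint8); k=np.zeros_like(m); k[198:216,306:330]=m[198:216,306:330]
    ys,xs=np.nonzero(k); print(len(xs),"lever travel",Cn(onz("top",(xs.mean(),ys.mean()),90))[1]+100)
    p,d=optics.grab_frame("scene"); cv2.imwrite(f"pics/{name}s.png",cv2.resize(p[150:260,240:400,::-1],None,fx=5,fy=5,interpolation=cv2.INTER_CUBIC))
E
python3 - <<'E'
from m import *
ctrl.move_l(W(-30,-66,72),vel=60); ctrl.move_l(W(-30,-66,150),vel=120); ctrl.move_l(W(-30,70,150),vel=150)
ctrl.move_l(W(-30,70,95),vel=80); print(st()); lev("t6")
E
```

```text
(31.9917, array([-29.62,  70.13,  95.24]), array([0.03, 0.35, 0.5 ]))
60 lever travel 60.391887090828476
```

View pics/t6.png

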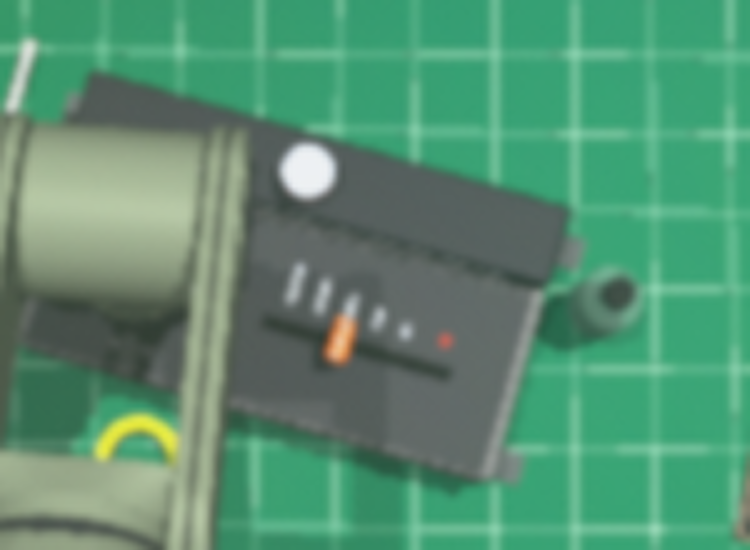

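View pics/t6s.png

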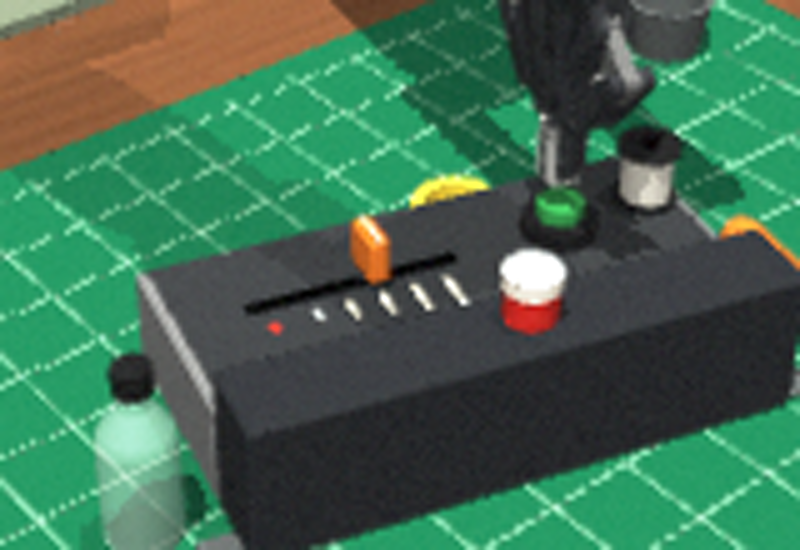

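```bash
python3 - <<'E'
from m import *
ctrl.move_l(W(-30,70,86),vel=40); ctrl.hold(.2); b=st()[2][2]; print(st())
z=86
while z>71:
    z-=1; ctrl.move_l(W(-30,70,z),vel=20); t,p,f=st(); print(round(t,2),z,p,f[2])
    if f[2]-b>14: print("bottom");break
ctrl.hold(.3); print(st())
p,d=optics.grab_frame("scene"); cv2.imwrite("pics/press.png",cv2.resize(p[150:260,240:400,::-1],None,fx=5,fy=5,interpolation=cv2.INTER_CUBIC))
ctrl.move_l(W(-30,70,90),vel=30); ctrl.move_l(W(-30,70,180),vel=150); print(st()); lev("t7")
E
```

```text
(32.6667, array([-29.89,  70.03,  86.14]), array([-0.59, -0.71,  0.83]))
32.92 85 [-30.03  69.99  84.98] -0.58
33.17 84 [-30.08  69.99  83.9 ] -0.64
33.42 83 [-30.07  69.98  82.89] 0.08
33.67 82 [-29.79  70.05  82.15] 0.88
33.92 81 [-29.82  70.03  81.19] 1.49
34.17 80 [-29.8   70.04  80.19] 1.74
34.42 79 [-29.82  70.02  79.13] 2.38
34.67 78 [-29.83  70.02  78.12] 4.1
34.92 77 [-29.84  70.01  77.12] 4.12
35.17 76 [-29.82  70.05  76.14] 5.19
35.42 75 [-29.75  70.06  76.02] 9.98
35.67 74 [-29.73  70.05  75.91] 14.35
35.92 73 [-29.68  70.06  75.81] 19.11
bottom
(36.2167, array([-29.65,  70.06,  75.83]), array([-5.54, -0.97, 19.62]))
(37.7333, array([-30.68,  69.82, 179.11]), array([ 0.36,  0.85, -1.05]))
59 lever travel 60.26498472263624
```

View pics/press.png

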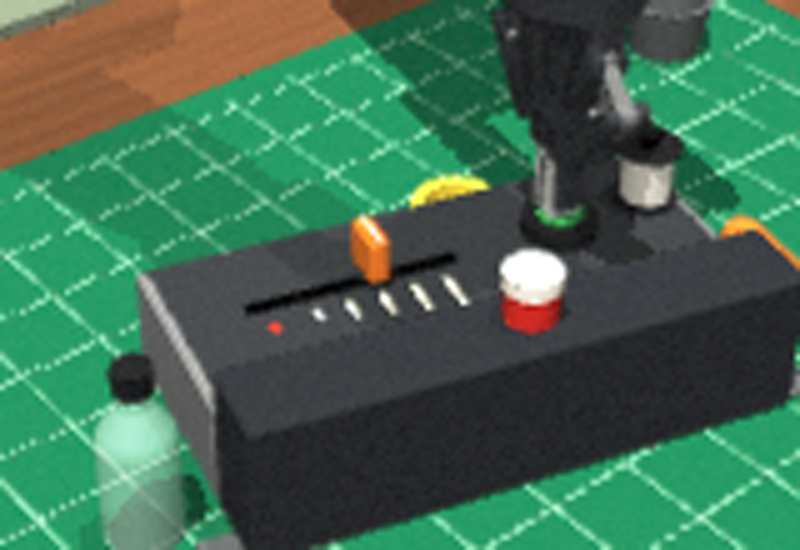

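View pics/t7s.png

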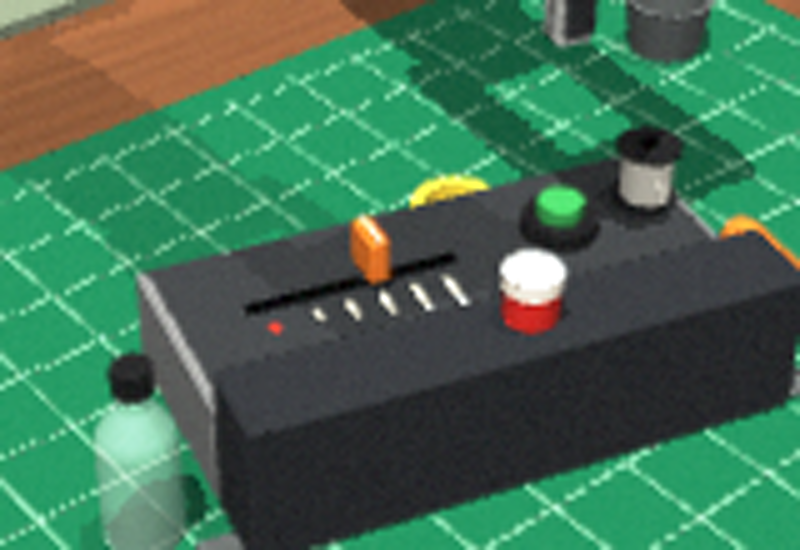

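The press picture shows the button fully down (hard stop at 76 mm, 20 N). The last one shows it sprung back up at (560,205), the lever at the third bar (372,250), and the spool, jar, bottle and tape unmoved.

```bash
python3 - <<'E'
from plant import ctrl
ctrl.hold(.3); ctrl.finish_job()
E
```

```text
the job is handed in; nothing more can be done
```

The lever is set in the third detent and the start button has been pressed right down and released. I handed the job in at about 38 s, with the arm raised clear.

- **Lever:** I pushed it with the side of the closed fingertips in 1 mm steps. The force stayed under about 6 N, and three crests showed clearly.
- **A check that disagreed:** after the third crest the camera put the lever at about 53 mm, so it was still near the crest at 51 mm and not at 60 mm. I went back before touching the button and followed it gently to the bottom of the detent. After that it measured 60.4 mm, and 60.3 mm after the button press. It is in line with the third bar and never came near the fourth.
- **Button:** it was pressed only after the lever was set. It met its hard stop after 6 mm of travel, and I pressed to about 20 N. The final picture shows it sprung back up.
- **Loose things:** the spool, jar, bottle and tape had not moved in the close-up views. I did not check the pot, phone and screwdriver separately at the end, but the fingers and gripper stayed well away from them.

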